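# Reset the tripped breaker behind the hidden catch

## Robot

A 7-joint arm with a two-finger parallel gripper is mounted at the origin on the work surface; the furniture and walls round the work are solid. World frame = base frame: x ahead of the robot, y to its left, z up, the work surface at z = 0. Lengths are in m, angles in rad, forces in N, time in s.
With the tool pointing down it reaches from about 0.4 to 0.85 m from the base axis. Payload 4.4 kg.
Tool frame: the origin (TCP) lies at the very end of the fingers, on their centre line; the grasp point (between the pads) lies 19 mm behind it (r.tcp_to_grasp is the distance from the TCP to the grasp point, in m); z points along the fingers, y is the line along which they close (so a half turn about z gives the same grasp; the last joint's range is limited). The gripper opens to 94 mm and grips with 3 to 60 N. Pads are 16 mm wide; open, the fingers measure 119 mm over their backs; the gripper's body (75 mm by 177 mm) begins 78 mm behind the grasp point.
Start: joints at [1.162, 0.628, 0.038, 1.517, -0.027, 0.996, -0.02], TCP at [0.219, -0.612, 0.205] pointing down, gripper open.
Joint ranges: [-3.06, 3.06], [-0.37, 2.12], [-1.25, 1.32], [0.18, 2.47], [-1.1, 4.24], [0.23, 1.98], [-2.94, 2.94]. Speed limits (rad/s): [2.57, 2.57, 3.14, 3.14, 3.14, 3.14, 3.14].

## Interface

Orientations are given as a rotation vector (axis times angle).
In Python, from workcell import status, eyes, close_job, find_in, silhouettes, r gives the robot as it stands.
- The arm moves only by the tool move_arm, never from a script. Its argument "series" is a list that holds one entry, the list of rows, each a list of 7 numbers: the finger opening in mm, from 0 to 94, then the shift along the tool's x, y, z in mm, then the turn, a rotation vector about the tool's x, y, z in degrees. A call has 1 to 12 rows; each row shifts and turns the commanded pose from where the row before left it, along the tool's axes as they then stand; what a row does not reach is not made up. A row lasts 1/12 s, in which the tool goes at most 41.7 mm and 7.16 degrees, less where a joint would pass 70% of its speed; a pose out of reach is approached as far as the arm can. A call with a gripper value outside its range is refused whole. The fingers move at their own pace and stop on an object; "squeeze" is the grip in N (left out, the last holds). Time passes only in rows, so rows that do not move let the fingers close. It gives the time, the measured TCP pose, the force, the opening and the grip force at its end, in the units of the state.
- status.observe(): the state, without advancing time (a new reading comes with each control period).
- eyes.read_camera(name): name is "side" or "top"; returns a dict with "frame" (384x512x3 uint8, blue, green, red), "mtx" (3x3 intrinsics, pixels), "pose" (4x4, takes a point from camera to world coordinates). Camera axes: x right, y down, z forward; pixel columns grow to the right and rows downward; lengths in m; the calibration is good to about 2 mm. A picture is of the moment at which its call begins. There is no depth.
- close_job(): hands the job in; it is judged then, once.
Trained networks look in the newest picture that a camera, given by its name, has taken for a name from the list of things; names that differ only in an ending like _2 or _b are one class to them, and where a whole thing is asked for, a point or a joint stands for the part that bears it (a point fixed in the world has none). Each returns a list of dicts, best first, with "confidence" (0 to 1); they miss things now and then, are a little off and sometimes report something else, mostly with a low value. They report only what shows in the picture. A call takes as long as a camera call.
- find_in(label, camera): "pixel" ([column, row] in pixels, amid what is visible of it).
- silhouettes(label, camera): "mask" (384x512 bool, what is visible of it) and "pixel" ([column, row] in pixels, amid what is visible of it).
The state is a dict: "time_s": time; "joint_positions": joint angles; "dq": joint speeds; "joint_torque": joint torques, N m; "ee_pos": TCP position; "eef_rot": TCP orientation; "ft_force": force on the tool from outside, world axes, zero at the start; "moment": the same for the moment, N m; "width": finger opening in m; "grip_force": force on a finger pad.
Only numpy, scipy, OpenCV 4.12 (cv2) and the standard library are available. Lean on these libraries where they do the work, as an engineer would, in place of code of your own. Each camera call takes 0.05 s, during which the arm holds its last target. There are 200 camera calls.

## Task

A breaker in the flat grey control box has tripped. Using only the fingertips and gripping nothing, feel along the landing at the front of the box's cover for the flush catch plate and press it so that the hatch springs up, push the hatch gently over backwards until it rests on its stop, then press in the one breaker pin that stands out until it is fully home. Do not pinch or force the hatch, and leave the tools and parts lying round the box where they are.

Things in the scene. Friction and masses are not known exactly. Their poses are not given: they have to be found in the camera images.
- control_box: grey control box of the power feeder, fixed to the table, 176 (x) x 296 (y) x 64 mm high. Origin: centre of its underside, on the table; x from its front (robot side) to its back, y to its left, z up. From the front, its flat cover has a shallow landing for the fingers, then a hatch level with the cover, then the hinge rail. Under the hatch: a compartment with three breakers in a row
- landing (a point): centre of the landing's flat floor, 62 mm above the table and 2 mm below the cover; axes as the box. The floor is 48 (x) x 134 (y) mm. Part of it is the catch: a press plate over the full 48 mm in x and 52 mm long in y, same grey paint, flush, a hairline seam at each end. Its middle lies anywhere from y -38 to 38 mm of this point and is not reported: feel for it. The rest of the floor is rigid
- catch (a joint): how far the catch plate is pushed down: 0 at rest, flush with the landing's floor; 0.006 m fully in. It gives at 1.5 N, takes 5 N fully in and springs back when released; it frees the hatch 3 to 4 mm down. A fingertip lying partly on the rigid floor beside the plate cannot push it in
- hatch (a joint): angle of the hatch: 0 shut, held by the catch. Once freed, a spring lifts it in about a second to 0.96 rad (55 degrees), where it rests. 1.57 is upright. Pushed some 0.2 rad past upright it falls back by itself to its stop at 2.05 rad and stays. It weighs 0.15 kg and turns easily
- hinge (a point): middle of the hatch's hinge line, which runs along the box's y, 62 mm behind the box's centre, 64 mm above the table; axes as the box. The hatch reaches 88 mm from here towards the front; 231 mm wide in y, 3 mm thick, with a 14 mm deep rim on its inner side
- hatch_edge (a point): middle of the free (front) edge of the hatch, on its outer face, 88 mm from the hinge line
- reset_pin (a joint): how far the tripped breaker's pin is pushed in: 0 tripped, 10 mm out of its collar; 0.008 m fully in, level with the pins of the other two breakers. It moves at 4 N against friction and stays where it is pushed
- pin_top (a point): middle of the top of the tripped breaker's white pin, 9.6 mm across, 55.5 mm above the table while out, 47.5 mm when in; reported even while the hatch is shut. The breakers stand 50 mm apart along the box's y, at x 13 mm of the box, any of them the tripped one; bodies 36 x 30 mm, top 42 mm, collar top 45 mm above the table
- marker_blue: marker pen with a blue barrel, 12 x 130 x 14 mm, lying in front of the box; origin under its middle; leave it alone
- hex_nut_0: loose M14 steel nut, 21 x 24 x 11 mm, right of the box; origin under its middle; leave it alone
- hex_nut_1: another loose M14 steel nut, 23 x 26 x 11 mm, right of the box; origin under its middle; leave it alone
- pliers: combination pliers with red sleeves, 56 x 176 x 13 mm, left of the box; origin under its middle; leave them alone
- spanner_17: steel combination spanner, 39 x 224 x 9 mm, right of the box; origin under its middle; leave it alone
- test_piece: square block of laminated test cut, 60 x 60 x 40 mm, behind the box; origin under its middle; leave it alone
- blade_flange: round steel blade flange, 72 mm across, 18 mm high, behind the box; origin under its middle; leave it alone

How it is judged:
On the way, in this order (a step that is already met when the one before it is completed fails the run):
1. the catch is found and pressed in while the hatch is still down (value of joint catch above 0.0025 m and value of joint hatch below 0.5 rad).
2. the hatch is pushed over past upright (value of joint hatch above 1.75 rad), for 0.1 s.
3. the tripped breaker's pin is pressed home (value of joint reset_pin above 0.0065 m), for 0.1 s.
At the end, for the whole second after the job is handed in: The hatch rests open at its stop (over 1.9 rad), the tripped breaker's pin is in by more than 6.5 of its 8 mm, the catch plate has sprung back (under 1.5 mm), and every loose thing lies within 20 mm of where it was (value of joint hatch above 1.9 rad and value of joint reset_pin above 0.0065 m and value of joint catch below 0.0015 m and distance of each of marker_blue, hex_nut_0, hex_nut_1, pliers, spanner_17, test_piece, blade_flange from where it was at the start of the episode below 0.02 m); the robot touches nothing.
It fails at once if a tool or part beside the box was moved or picked up (distance of any of marker_blue, hex_nut_0, hex_nut_1, pliers, spanner_17, test_piece, blade_flange from where it was at the start of the episode above 0.025 m).
It fails at once if the hatch was pinched or forced (over 40 N) (contact force between the fingers and hatch above 40 N).
It also fails if it takes over 45 s, if anything falls off the work surface, if the arm or the gripper's body presses on something with over 40 N, if the wrist force passes 120 N, or if a joint passes its speed limit or range.

## Working session

There is one attempt and no reset: what is moved stays moved. The work goes in short steps, Python scripts to look and compute and a tool call to move; the robot and the scene stay as the last step left them, time stands still between calls to the robot, and variables do not carry over. Pictures are saved under pics/ and viewed, at most 10 in all, crops included, and the job is handed in when it is done.

Besides the shell and the picture viewer there is one more tool, called after "Emit:" as name(argument=value, ...), one argument or row to a line, values as JSON. move_arm: Moves the arm, as the interface text tells. Its arguments: {"type":"object","properties":{"series":{"type":"array"},"squeeze":{"type":"number"}},"required":["series"]}

```bash
mkdir -p pics; ls; cat > h.py <<'E'
import numpy as np, cv2
from workcell import status, eyes, close_job, find_in, silhouettes, r
from scipy.spatial.transform import Rotation as R
def ray(c,px,z):
    K,P=c["mtx"],np.array(c["pose"])
    d=P[:3,:3]@np.linalg.inv(K)@np.array([px[0],px[1],1.0]); o=P[:3,3]
    return o+d*(z-o[2])/d[2]
def proj(c,p):
    P=np.linalg.inv(np.array(c["pose"])); q=P[:3,:3]@np.asarray(p)+P[:3,3]; u=c["mtx"]@q; return u[:2]/u[2]
E
python3 - <<'E'
from h import *
s=status.observe(); print({k:np.round(v,3) for k,v in s.items()})
for n in("top","side"):
    c=eyes.read_camera(n); cv2.imwrite(f"pics/{n}0.png",c["frame"]); print(n,np.round(c["pose"],3).tolist(),c["mtx"].tolist())
    for l,z in(("control_box",.064),("landing",.062),("hinge",.064),("hatch_edge",.064),("pin_top",.0555),("marker_blue",.007),("hex_nut_0",.005),("pliers",.006),("spanner_17",.005),("test_piece",.04),("blade_flange",.018)):
        for d in find_in(l,n)[:2]: print(l,np.round(d["confidence"],2),np.round(d["pixel"]),np.round(ray(c,d["pixel"],z),3))
E
```

```text
pics
{'time_s': np.float64(0.0), 'joint_positions': array([ 1.162,  0.629,  0.038,  1.518, -0.027,  0.996, -0.02 ]), 'dq': array([ 0.   ,  0.001,  0.001,  0.001, -0.002, -0.001,  0.001]), 'joint_torque': array([-0.0000e+00, -5.4972e+01,  1.1430e+00, -1.8663e+01, -5.2000e-02,
        2.4000e-02,  0.0000e+00]), 'ee_pos': array([ 0.218, -0.612,  0.205]), 'eef_rot': array([-3.094e+00, -5.350e-01,  1.000e-03]), 'ft_force': array([-0.287,  0.833, -1.021]), 'moment': array([-0.077,  0.058,  0.02 ]), 'grip_force': np.float64(0.0), 'width': np.float64(0.094)}
top [[-0.018, -0.994, 0.104, 0.447], [-1.0, 0.016, -0.023, 0.139], [0.021, -0.105, -0.994, 1.17], [0.0, 0.0, 0.0, 1.0]] [[447.14093615858894, 0.0, 260.0314129181838], [0.0, 447.14093615858894, 196.37496723054755], [0.0, 0.0, 1.0]]
control_box 0.9 [268. 214.] [0.52  0.095 0.064]
landing 0.82 [268. 215.] [0.517 0.096 0.062]
hinge 0.97 [268. 214.] [0.519 0.095 0.064]
marker_blue 0.7 [253. 279.] [0.357 0.134 0.007]
hex_nut_0 0.62 [339. 231.] [ 0.476 -0.092  0.005]
hex_nut_0 0.44 [350. 249.] [ 0.429 -0.12   0.005]
pliers 0.58 [193. 238.] [0.4
[... 221 characters left out ...]
79, -0.615], [0.001, -0.806, -0.592, 0.665], [0.0, 0.0, 0.0, 1.0]] [[460.794005436514, 0.0, 250.10641616503688], [0.0, 460.794005436514, 191.19609915535997], [0.0, 0.0, 1.0]]
control_box 0.89 [243. 236.] [0.506 0.037 0.064]
landing 0.68 [243. 237.] [0.506 0.036 0.062]
hinge 0.85 [247. 242.] [0.509 0.018 0.064]
hatch_edge 0.7 [245. 220.] [0.522 0.083 0.064]
hex_nut_0 0.5 [226. 324.] [ 0.438 -0.113  0.005]
hex_nut_0 0.46 [250. 311.] [ 0.485 -0.095  0.005]
pliers 0.42 [171. 192.] [0.392 0.298 0.006]
spanner_17 0.77 [318. 293.] [ 0.619 -0.087  0.005]
test_piece 0.63 [291. 198.] [0.646 0.159 0.04 ]
blade_flange 0.63 [318. 247.] [0.657 0.018 0.018]
blade_flange 0.36 [172. 192.] [0.394 0.278 0.018]
```

```bash
python3 - <<'E'
import cv2
for n,(a,b,c,d) in {"top":(120,320,160,380),"side":(150,350,120,380)}.items():
    i=cv2.imread(f"pics/{n}0.png")[a:b,c:d]; cv2.imwrite(f"pics/{n}0c.png",cv2.resize(i,None,fx=3,fy=3 if n=="top" else 3)[:600,:800])
E
```

```text
(no output)
```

View pics/top0c.png

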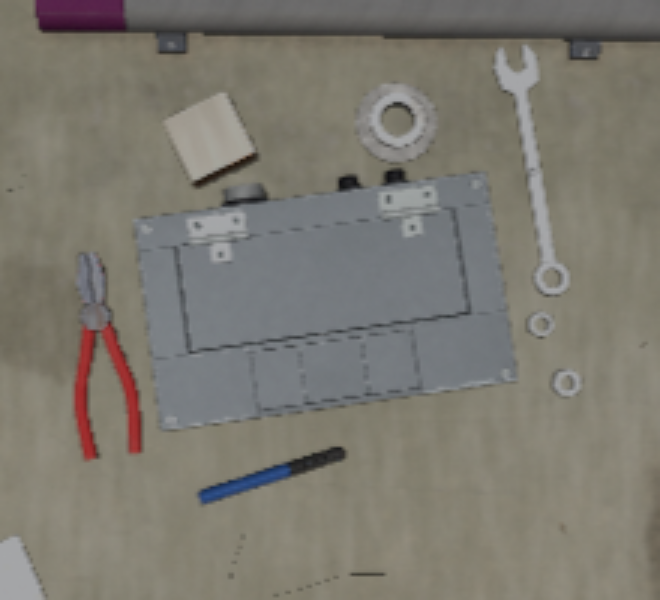

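View pics/side0c.png

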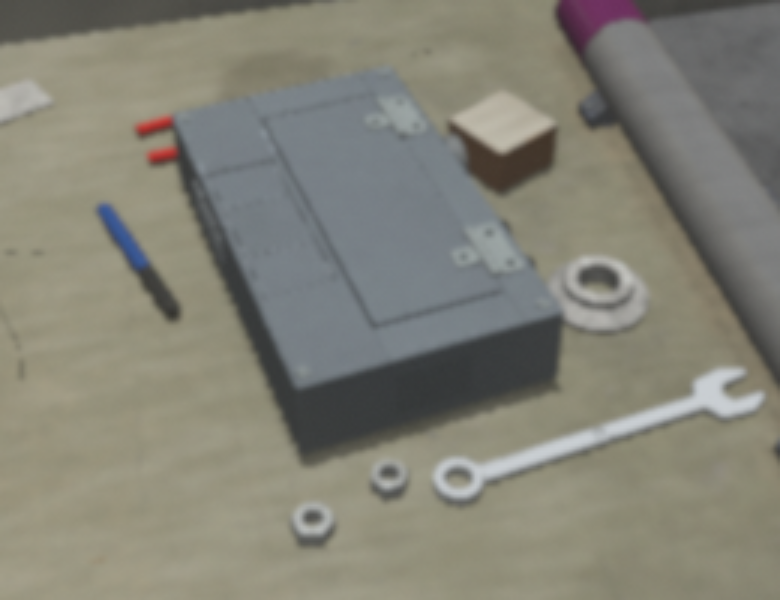

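Both views show the same scene. In the top crop the cover's corners are at about (135,218), (487,173), (515,382) and (165,430). The landing spans columns 252–420 and has seams at about 303 and 365, so the plate sits near the landing's middle. The loose parts are clear of the box. Next I'll fit the box pose.

```bash
cat >> h.py <<'E'
def cr(p): return [p[0]/3-1/3+160,p[1]/3-1/3+120]
E
python3 - <<'E'
from h import *
c=eyes.read_camera("top"); cs=eyes.read_camera("side")
C=[ray(c,cr(p),.064)[:2] for p in((135,218),(487,173),(515,382),(165,430))]  # BL,BR,FR,FL
C=np.array(C); print(np.round(C,4)); print([np.linalg.norm(C[i]-C[(i+1)%4]).round(4) for i in range(4)])
M=np.array([[88,148],[88,-148],[-88,-148],[-88,148]])/1000
ct=C.mean(0); H=(M).T@(C-ct); U,S,V=np.linalg.svd(H); Rm=V.T@U.T; yaw=np.arctan2(Rm[1,0],Rm[0,0]); print("centre",ct,"yaw deg",np.degrees(yaw))
print("res mm",np.round((C-ct-M@Rm.T)*1000,1).tolist())
for p in((252,352),(303,350),(365,340),(415,332),(258,412),(308,405),(370,396),(422,388)):
    print(p,np.round((ray(c,cr(p),.062)[:2]-ct)@Rm*1000,1))
print("side corners", [np.round((proj(cs,[*(ct+Rm@m),.064])-[120,150])*3) for m in M])
for l in("marker_blue",): print(l,[np.round((ray(c,d["pixel"],.007)[:2]-ct)@Rm*1000) for d in find_in(l,"top")[:1]])
s=status.observe(); T=R.from_rotvec(s["eef_rot"]).as_matrix(); print(np.round(T,3),s["time_s"])
E
```

```text
[[ 0.5753  0.2512]
 [ 0.6085 -0.0422]
 [ 0.4347 -0.0596]
 [ 0.4011  0.2277]]
[np.float64(0.2953), np.float64(0.1746), np.float64(0.2893), np.float64(0.1757)]
centre [0.50489866 0.0942857 ] yaw deg 6.599848107734971
res mm [[-0.0, -0.2], [-0.8, 0.4], [0.2, 3.2], [0.6, -3.5]]
(252, 352) [-34.4  66.2]
(303, 350) [-38.3  24.4]
(365, 340) [-36.9 -27.4]
(415, 332) [-35.9 -69.2]
(258, 412) [-83.5  67.6]
(308, 405) [-83.3  26.3]
(370, 396) [-82.9 -25.1]
(422, 388) [-82.1 -68.4]
side corners [array([389.,  65.]), array([562., 314.]), array([290., 391.]), array([168., 112.])]
marker_blue [array([-133.,   51.])]
[[ 0.942  0.336  0.   ]
 [ 0.336 -0.942 -0.   ]
 [ 0.     0.    -1.   ]] 1.35
```

```bash
cat >> h.py <<'E'
CT=np.array([.5049,.0943]); YAW=np.radians(6.6); RB=R.from_euler("z",YAW).as_matrix()
def box(p): q=RB.T@(np.asarray(p)-[*CT,0]); return q*1000
def where():
    s=status.observe(); T=RB.T@R.from_rotvec(s["eef_rot"]).as_matrix()
    print("t",round(float(s["time_s"]),2),"box mm",np.round(box(s["ee_pos"]),1),"F",np.round(RB.T@s["ft_force"],1),"w",round(float(s["width"]),4),"tool yaw",np.round(np.degrees(np.arctan2(T[1,0],T[0,0])),1),"tilt",np.round(np.degrees([T[0,2],T[1,2]]),1))
E
python3 -c "
from h import *
where()"
```

```text
t 1.35 box mm [-365.7 -668.9  205.5] F [ 0.2 -0.9  0.8] w 0.094 tool yaw 13.0 tilt [ 0. -0.]
```

Emit:
move_arm(
  series=[
    [[0, 0, 0, 0, 0, 0, 6.5], [0, 0, 0, 0, 0, 0, 6.5], [0, 15, -25, 0, 0, 0, 0], [0, 15, -30, 0, 0, 0, 0], [0, 15, -30, 0, 0, 0, 0], [0, 15, -30, 0, 0, 0, 0], [0, 15, -30, 0, 0, 0, 0], [0, 15, -30, 0, 0, 0, 0], [0, 15, -30, 0, 0, 0, 0], [0, 15, -30, 0, 0, 0, 0], [0, 15, -30, 0, 0, 0, 0], [0, 0, 0, 0, 0, 0, 0]],
  ],
  squeeze=5,
)

```text
time_s: 2.35
ee_pos: [0.3244, -0.3267, 0.2055]
eef_rot: [-3.131, -0.195, -0.001]
ft_force: [-0.2, 0.2, 0.5]
width: 0.0172
grip_force: 0.0
```

```bash
python3 -c "
from h import *
where()"
```

```text
t 2.35 box mm [-227.7 -397.4  205.5] F [-0.1  0.2  0.5] w 0.0172 tool yaw 0.5 tilt [0.1 0.2]
```

Emit:
move_arm(
  series=[
    [[0, 15, -33, 0, 0, 0, 0.5], [0, 15, -33, 0, 0, 0, 0], [0, 15, -33, 0, 0, 0, 0], [0, 15, -33, 0, 0, 0, 0], [0, 15, -33, 0, 0, 0, 0], [0, 15, -33, 0, 0, 0, 0], [0, 15, -33, 0, 0, 0, 0], [0, 15, -33, 0, 0, 0, 0], [0, 15, -33, 0, 0, 0, 0], [0, 15, -33, 0, 0, 0, 0], [0, 15, -33, 0, 0, 0, 0], [0, 3, -30, 0, 0, 0, 0]],
  ],
)

```text
time_s: 3.35
ee_pos: [0.4493, 0.0779, 0.2059]
eef_rot: [-3.136, -0.169, -0.005]
ft_force: [1.0, 0.1, -0.1]
width: 0.0005
grip_force: 0.0
```

Emit:
move_arm(
  series=[
    [[0, 0, -4, 25, 0, 0, 0], [0, 0, 0, 25, 0, 0, 0], [0, 0, 0, 25, 0, 0, 0], [0, 0, 0, 25, 0, 0, 0], [0, 0, 0, 15, 0, 0, 0], [0, 0, 0, 0, 0, 0, 0], [0, 0, 0, 0, 0, 0, 0]],
  ],
)

```text
time_s: 3.93
ee_pos: [0.4462, 0.0791, 0.0902]
eef_rot: [3.137, 0.168, -0.002]
ft_force: [0.3, 0.5, 0.4]
width: 0.0004
grip_force: 0.0
```

```bash
python3 -c "
from h import *
where()"
```

```text
t 3.93 box mm [-60.1  -8.3  90.2] F [0.4 0.5 0.4] w 0.0004 tool yaw -0.5 tilt [-0.1 -0. ]
```

Emit:
move_arm(
  series=[
    [[0, 0, -8, 8, 0, 0, -0.5], [0, 0, 0, 8, 0, 0, 0], [0, 0, 0, 8, 0, 0, 0], [0, 0, 0, 2, 0, 0, 0], [0, 0, 0, 1, 0, 0, 0], [0, 0, 0, 1, 0, 0, 0], [0, 0, 0, 1, 0, 0, 0], [0, 0, 0, 0, 0, 0, 0]],
  ],
)

```text
time_s: 4.6
ee_pos: [0.4455, 0.0873, 0.0616]
eef_rot: [3.136, 0.182, 0.0]
ft_force: [-1.2, -0.0, 0.6]
width: 0.0008
grip_force: 0.6
```

```bash
python3 -c "
from h import *
where()"
```

```text
t 4.6 box mm [-59.9  -0.2  61.6] F [-1.2  0.1  0.6] w 0.0008 tool yaw 0.0 tilt [ 0. -0.]
```

Emit:
move_arm(
  series=[
    [[0, 0, 0, 1, 0, 0, 0], [0, 0, 0, 1, 0, 0, 0], [0, 0, 0, 0, 0, 0, 0]],
  ],
)

```text
time_s: 4.85
ee_pos: [0.4454, 0.0873, 0.0596]
eef_rot: [3.136, 0.182, 0.0]
ft_force: [-0.4, -0.5, 3.6]
width: 0.0001
grip_force: 1.5
```

It gives about 2.4 mm at 3.6 N, so this is the plate. I'll press on.

Emit:
move_arm(
  series=[
    [[0, 0, 0, 1, 0, 0, 0], [0, 0, 0, 1, 0, 0, 0], [0, 0, 0, 0.5, 0, 0, 0], [0, 0, 0, 0, 0, 0, 0], [0, 0, 0, 0, 0, 0, 0], [0, 0, 0, 0, 0, 0, 0]],
  ],
)

```text
time_s: 5.35
ee_pos: [0.4454, 0.0873, 0.0578]
eef_rot: [3.136, 0.182, 0.001]
ft_force: [-2.3, -0.3, 15.0]
width: 0.0003
grip_force: 7.1
```

Emit:
move_arm(
  series=[
    [[0, 0, 0, -5, 0, 0, 0], [0, 0, 0, -15, 0, 0, 0], [0, 0, 0, -20, 0, 0, 0], [0, 0, 0, -15, 0, 0, 0], [0, 0, 0, 0, 0, 0, 0], [0, 0, 0, 0, 0, 0, 0]],
  ],
)

```text
time_s: 5.85
ee_pos: [0.4461, 0.0876, 0.1124]
eef_rot: [-3.136, -0.182, -0.003]
ft_force: [0.7, 0.0, -0.6]
width: 0.0003
grip_force: 0.0
```

```bash
python3 -c "
from h import *
where()
c=eyes.read_camera('side'); cv2.imwrite('pics/side1.png',cv2.resize(c['frame'][100:350,100:400],None,fx=2,fy=2))"
```

```text
t 5.85 box mm [-5.920e+01  1.000e-01  1.124e+02] F [ 0.7 -0.1 -0.6] w 0.0003 tool yaw 0.0 tilt [0.1 0. ]
```

View pics/side1.png

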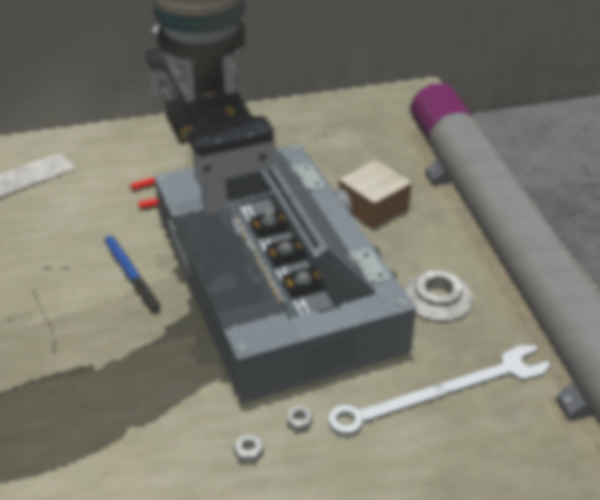

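The hatch has sprung up, with the breaker row visible at about (285,250) in the crop, and the finger stands in front of it. Now I'll push it backwards slowly.

Emit:
move_arm(
  series=[
    [[0, 15, 0, 0, 0, 0, 0], [0, 15, 0, 0, 0, 0, 0], [0, 8, 0, 0, 0, 0, 0], [0, 5, 0, 0, 0, 0, 0], [0, 5, 0, 0, 0, 0, 0], [0, 5, 0, 0, 0, 0, 0], [0, 5, 0, 0, 0, 0, 0], [0, 5, 0, 0, 0, 0, 0], [0, 5, 0, 0, 0, 0, 0], [0, 5, 0, 0, 0, 0, 0]],
  ],
)

```text
time_s: 6.73
ee_pos: [0.5185, 0.0959, 0.1121]
eef_rot: [-3.136, -0.182, -0.001]
ft_force: [-0.8, 0.3, 0.9]
width: 0.0005
grip_force: 0.3
```

Emit:
move_arm(
  series=[
    [[0, 5, 0, 0, 0, 0, 0], [0, 5, 0, 0, 0, 0, 0], [0, 5, 0, 0, 0, 0, 0], [0, 5, 0, 0, 0, 0, 0], [0, 5, 0, 0, 0, 0, 0], [0, 5, 0, 0, 0, 0, 0], [0, 5, 0, 0, 0, 0, 0]],
  ],
)

```text
time_s: 7.32
ee_pos: [0.5533, 0.1, 0.112]
eef_rot: [-3.136, -0.182, -0.0]
ft_force: [-0.9, 0.1, -0.4]
width: 0.0003
grip_force: 0.0
```

Emit:
move_arm(
  series=[
    [[0, 4, 0, 0, 0, 0, 0], [0, 4, 0, 0, 0, 0, 0], [0, 4, 0, 0, 0, 0, 0], [0, 4, 0, 0, 0, 0, 0], [0, 2, 0, 0, 0, 0, 0], [0, 0, 0, 0, 0, 0, 0]],
  ],
)

```text
time_s: 7.82
ee_pos: [0.5711, 0.102, 0.112]
eef_rot: [-3.136, -0.182, -0.001]
ft_force: [-0.4, -0.3, -0.5]
width: 0.0005
grip_force: 0.0
```

```bash
python3 -c "
from h import *
where()
c=eyes.read_camera('side'); cv2.imwrite('pics/side2.png',cv2.resize(c['frame'][100:350,100:400],None,fx=2,fy=2))"
```

```text
t 7.82 box mm [6.66e+01 1.00e-01 1.12e+02] F [-0.5 -0.3 -0.5] w 0.0005 tool yaw 0.0 tilt [0. 0.]
```

View pics/side2.png

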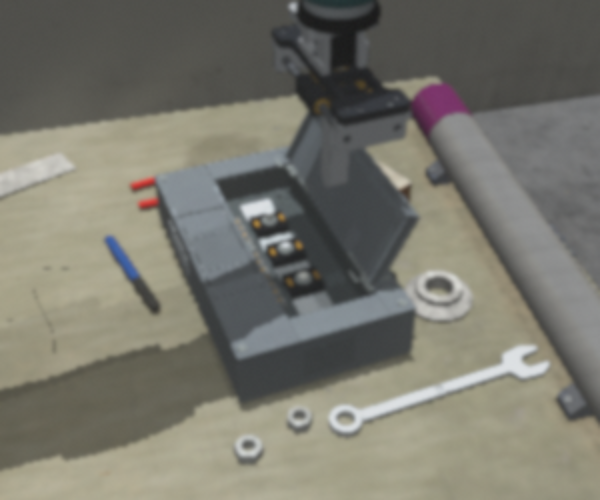

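The hatch is past upright: its edge runs from about (410,215) down to (370,285), leaning back. I'll back the arm away to let it settle and clear the view of the pins.

Emit:
move_arm(
  series=[
    [[0, -10, 0, 0, 0, 0, 0], [0, -25, 0, 0, 0, 0, 0], [0, -25, 0, -15, 0, 0, 0], [0, -30, 0, -15, 0, 0, 0], [0, -30, 0, -15, 0, 0, 0], [0, -15, 0, -15, 0, 0, 0], [0, 0, 0, 0, 0, 0, 0], [0, 0, 0, 0, 0, 0, 0], [0, 0, 0, 0, 0, 0, 0], [0, 0, 0, 0, 0, 0, 0]],
  ],
)

```text
time_s: 8.7
ee_pos: [0.4374, 0.0865, 0.1714]
eef_rot: [3.136, 0.182, 0.0]
ft_force: [0.2, -0.3, 0.0]
width: 0.0003
grip_force: 0.0
```

```bash
python3 -c "
from h import *
where()
cs=eyes.read_camera('side'); c=eyes.read_camera('top')
for n,k in(('side',cs),('top',c)):
  for d in find_in('pin_top',n)[:3]: print(n,np.round(d['confidence'],2),np.round(d['pixel'],1),'out',np.round(box(ray(k,d['pixel'],.0555)),1),'in',np.round(box(ray(k,d['pixel'],.0475)),1))
  for l in ('hatch_edge',):
    for d in find_in(l,n)[:1]: print(n,l,np.round(d['confidence'],2),np.round(d['pixel'],1))
for y in(-50,0,50):
  for z in(47.5,55.5):
    p=RB@(np.array([13,y,z])/1000)+[*CT,0]; print(y,z,'side',np.round(proj(cs,p),1),'top',np.round(proj(c,p),1))
th=2.05; p=RB@(np.array([62-88*np.cos(th),0,64+88*np.sin(th)])/1000)+[*CT,0]; print('edge exp side',np.round(proj(cs,p),1),'top',np.round(proj(c,p),1))
a=cv2.resize(cs['frame'][170:270,190:300],None,fx=5,fy=5,interpolation=cv2.INTER_CUBIC)
cv2.imwrite('pics/side3.png',a)
cv2.imwrite('pics/top3.png',cv2.resize(c['frame'][150:270,200:350],None,fx=5,fy=5,interpolation=cv2.INTER_CUBIC))
"
```

```text
t 8.7 box mm [-68.    0.  171.4] F [ 0.2 -0.4  0. ] w 0.0003 tool yaw 0.0 tilt [ 0. -0.]
side 0.39 [175.  192.1] out [-92.3 143.2  55.5] in [-90.4 154.1  47.5]
side hatch_edge 0.76 [273.9 194.5]
top hatch_edge 0.65 [263.9 184. ]
-50 47.5 side [250.4 237.9] top [287.1 212.2]
-50 55.5 side [250.4 234.8] top [287.4 212. ]
0 47.5 side [241.7 222.7] top [267.4 214.8]
0 55.5 side [241.7 219.7] top [267.6 214.6]
50 47.5 side [233.6 208.6] top [247.7 217.4]
50 55.5 side [233.6 205.7] top [247.7 217.3]
edge exp side [283.1 176.2] top [263.8 174.1]
```

View pics/side3.png

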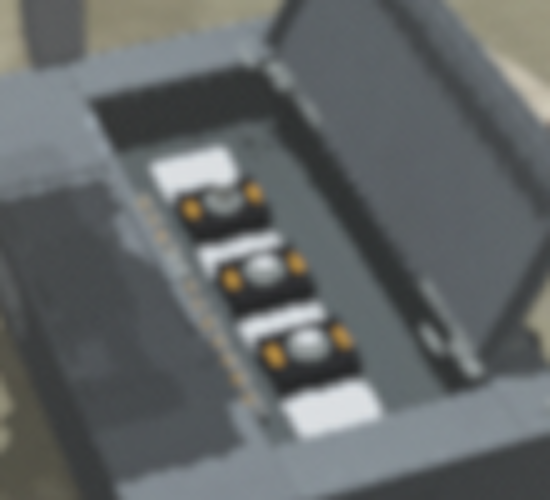

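View pics/top3.png

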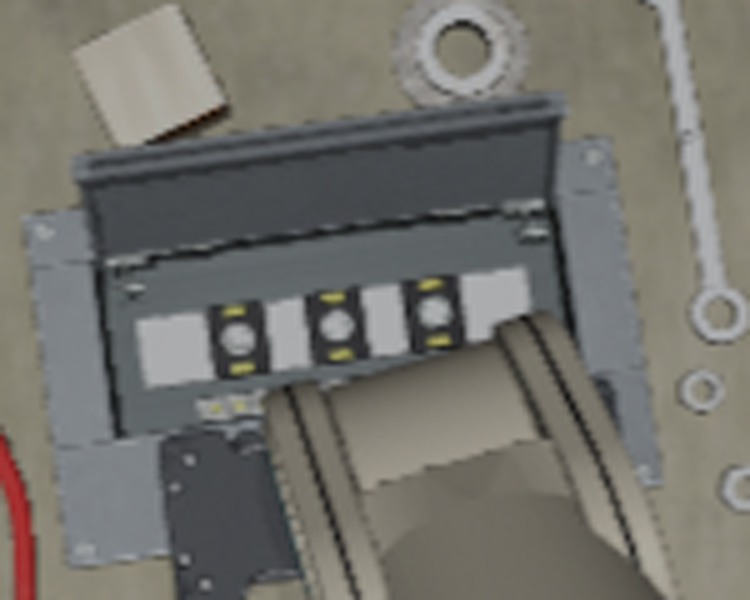

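The hatch is at its stop; its edge in the top view matches 2.05 rad. The three pins lie where the model predicts. To see which one stands out I'll compare aligned side-view patches, averaged over several frames.

```bash
python3 -c "
from h import *
f=np.mean([eyes.read_camera('side')['frame'].astype(np.float32) for _ in range(4)],0)
ps=[]
for y,(u,v) in((50,(233.6,208.6)),(0,(241.7,222.7)),(-50,(250.4,237.9))):
  p=cv2.getRectSubPix(f,(21,21),(u,v-1)); ps.append(cv2.resize(p,None,fx=12,fy=12,interpolation=cv2.INTER_CUBIC))
  g=p.mean(2); print(y); print(np.round(g[:,7:15]).astype(int))
cv2.imwrite('pics/p.png',np.clip(np.hstack(ps),0,255))
"
```

```text
50
[[101 106 110 111 107 103  99  95]
 [126 136 144 143 130 114 103  96]
 [165 177 186 183 163 133 110 100]
 [203 209 213 211 191 155 121 104]
 [219 221 221 220 207 175 136 111]
 [222 222 222 222 216 192 152 118]
 [222 221 222 222 219 201 163 123]
 [218 218 219 220 217 199 161 117]
 [199 196 199 202 198 177 139  99]
 [155 153 159 164 159 141 112  85]
 [113 120 126 128 124 117 104  89]
 [102 120 124 119 115 116 115 103]
 [105 127 132 126 123 125 123 107]
 [ 98 117 129 131 129 126 116  96]
 [ 82  93 108 115 116 108  93  74]
 [ 65  68  77  83  84  78  67  56]
 [ 54  53  55  57  57  55  50  46]
 [ 48  47  47  46  45  44  43  44]
 [ 44  43  43  43  43  46  53  63]
 [ 45  47  49  53  62  75  91 110]
 [ 71  77  82  91 108 127 147 166]]
0
[[ 56  51  51  52  61  79  96 103]
 [ 48  46  46  46  54  74  94 103]
 [ 43  42  42  43  53  74  94 103]
 [ 46  47  50  56  70  88 101 105]
 [ 77  83  88  98 114 126 125 115]
 [133 142 147 155 166 170 156 131]
 [186 192 193 194 194 187 166 135]
 [206 201 196 192 182 164 140 111]
 [184 173 167 165 156 135 108  83]
 [141 145 158 168 167 148 117  87]
 [117 146
[... 534 characters left out ...]
 163 173 176 159 130]
 [188 201 204 205 206 200 178 141]
 [213 216 214 207 199 187 165 130]
 [201 195 188 175 159 142 121  95]
 [158 153 152 150 143 128 104  79]
 [117 136 160 175 178 165 136 101]
 [113 151 184 202 206 193 163 125]
 [118 155 181 195 197 187 164 133]
 [113 143 160 167 169 163 149 128]
 [102 125 140 146 147 143 133 113]
 [ 86  99 113 119 120 117 106  88]
 [ 68  70  78  82  83  80  73  63]
 [ 55  52  54  56  56  55  53  50]
 [ 50  48  48  48  47  46  44  43]
 [ 47  45  44  43  42  41  41  43]
 [ 43  42  42  44  47  49  55  66]
 [ 43  49  62  76  86  92 100 117]][ WARN:0@2.043] global loadsave.cpp:1063 imwrite_ Unsupported depth image for selected encoder is fallbacked to CV_8U.
```

View pics/p.png

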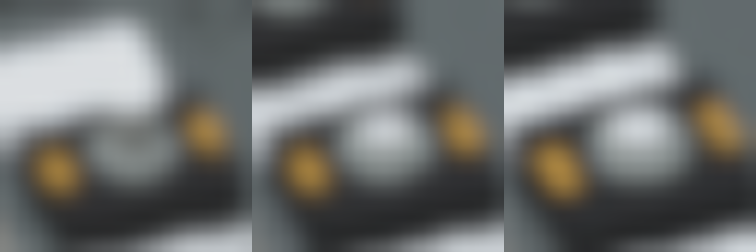

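Only the left pin (y = +50) differs. Its white top sits higher and merges with the panel at patch (130,105), with its side shaded below, so it is the one standing out. I'll confirm by touch: contact should come at 55.5 mm.

Emit:
move_arm(
  series=[
    [[0, 20, -10, 0, 0, 0, 0], [0, 20, -13, 0, 0, 0, 0], [0, 20, -13, 0, 0, 0, 0], [0, 15, -10, 10, 0, 0, 0], [0, 6, -4, 20, 0, 0, 0], [0, 0, 0, 25, 0, 0, 0], [0, 0, 0, 25, 0, 0, 0], [0, 0, 0, 20, 0, 0, 0], [0, 0, 0, 8, 0, 0, 0], [0, 0, 0, 0, 0, 0, 0], [0, 0, 0, 0, 0, 0, 0]],
  ],
)

```text
time_s: 10.12
ee_pos: [0.5113, 0.1454, 0.0642]
eef_rot: [3.136, 0.182, 0.0]
ft_force: [-0.2, -0.6, -0.1]
width: 0.0004
grip_force: 0.0
```

```bash
python3 -c "
from h import *
where()"
```

```text
t 10.12 box mm [12.3 50.  64.2] F [-0.3 -0.6 -0.1] w 0.0004 tool yaw 0.0 tilt [ 0. -0.]
```

Emit:
move_arm(
  series=[
    [[0, 0, 0, 3, 0, 0, 0], [0, 0, 0, 3, 0, 0, 0], [0, 0, 0, 2, 0, 0, 0], [0, 0, 0, 1, 0, 0, 0], [0, 0, 0, 1, 0, 0, 0], [0, 0, 0, 0, 0, 0, 0]],
  ],
)

```text
time_s: 10.62
ee_pos: [0.5115, 0.1455, 0.0544]
eef_rot: [-3.136, -0.182, -0.001]
ft_force: [-0.5, -0.1, 2.6]
width: 0.0002
grip_force: 1.5
```

Contact came near 55 mm, so this is the tripped pin. I'll press it home.

Emit:
move_arm(
  series=[
    [[0, 0, 0, 1, 0, 0, 0], [0, 0, 0, 1, 0, 0, 0], [0, 0, 0, 1, 0, 0, 0], [0, 0, 0, 1, 0, 0, 0], [0, 0, 0, 1, 0, 0, 0], [0, 0, 0, 1, 0, 0, 0], [0, 0, 0, 1, 0, 0, 0], [0, 0, 0, 0.5, 0, 0, 0], [0, 0, 0, 0, 0, 0, 0], [0, 0, 0, 0, 0, 0, 0]],
  ],
)

```text
time_s: 11.45
ee_pos: [0.5116, 0.1455, 0.0475]
eef_rot: [-3.136, -0.182, -0.002]
ft_force: [-2.9, -0.8, 13.7]
width: 0.0004
grip_force: 6.9
```

At 47.5 mm the force rises to 13.7 N, well above the pin's 4 N, so the pin is at its end. I'll retreat and do a last look.

Emit:
move_arm(
  series=[
    [[0, 0, 0, -5, 0, 0, 0], [0, 0, 0, -15, 0, 0, 0], [0, 0, 0, -25, 0, 0, 0], [0, 0, 0, -30, 0, 0, 0], [0, -20, 0, -30, 0, 0, 0], [0, -25, 0, -20, 0, 0, 0], [0, -25, 0, 0, 0, 0, 0], [0, -15, 0, 0, 0, 0, 0], [0, 0, 0, 0, 0, 0, 0], [0, 0, 0, 0, 0, 0, 0]],
  ],
)

```text
time_s: 12.28
ee_pos: [0.4262, 0.1355, 0.1714]
eef_rot: [3.136, 0.183, -0.001]
ft_force: [1.0, 0.1, 0.4]
width: 0.0007
grip_force: 0.0
```

```bash
python3 -c "
from h import *
where()
c=eyes.read_camera('side'); cv2.imwrite('pics/side4.png',cv2.resize(c['frame'][150:300,150:330],None,fx=4,fy=4,interpolation=cv2.INTER_CUBIC))"
```

```text
t 12.28 box mm [-73.4  50.  171.4] F [ 1.  -0.   0.4] w 0.0007 tool yaw 0.1 tilt [-0. -0.]
```

View pics/side4.png

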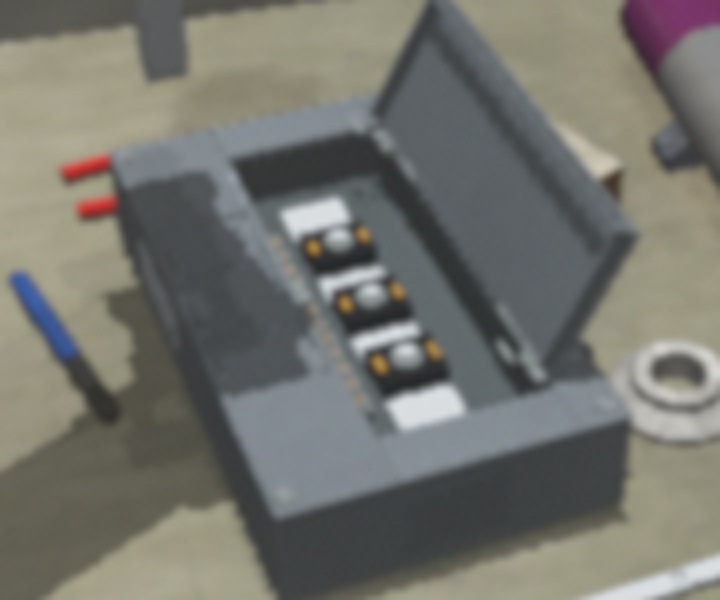

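All three pins now look level, at (340,240), (370,295) and (405,355). The hatch rests on its stop, and the robot is clear of the box. Handing in.

```bash
python3 -c "
from h import *
print(close_job())"
```

```text
the job is handed in; nothing more can be done
None
```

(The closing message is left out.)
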